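Find the vortex mixer with the weak head spring and fold its tag down

TASK

One of the three vortex mixers has a weak spring under its rubber head: going along the row from the robot's left to its right, press each head well down with the fingertips and let it come up again. Then push the flip tag of the mixer with the softest head down flat on its deck, to mark it out of use. Leave the other two tags standing, and do not lift or shift the mixers or the things around them.

Things in the scene. Friction and masses are not known exactly. Their poses are not given: they have to be found in the camera images.
- mixer_a: one of three identical grey vortex mixers, about 2 kg, 170 x 120 mm, deck 70 high, loose in a ragged row from the robot's left (+y) to its right in changing order; any may be the soft one. Origin on the bench under it; x axis from its sloping knob panel (robot's side) to its back, y to its left. Head centre at x = 36 mm; tag hinge at x = -8 mm, 74 mm high
- head_a_top (a point): centre of the flat top of mixer a's round black rubber head, 54 mm across and 106 mm above the bench when free; moves with the head
- head_a (a joint): how far mixer a's head is pressed straight down, in m: 0 free, 0.012 on its stop. A spring lifts it again. All three begin to sink at about 1 N; a head then needs 0.2 to 1.1 N more per mm, the softest one less than half of what either other needs, so about 3 N against 6 N or more when 8 mm down
- tag_a_edge (a point): middle of the free edge of mixer a's flip tag: a dark plate with white paper faces, 50 wide x 50 long x 3 thick, hinged along the mixer's y axis just in front of the head, sloping up towards the knob panel. Standing: free edge 43 mm in front of the hinge and 99 mm above the bench; folded flat: 50 mm in front of it and 74 mm above the bench
- tag_a (a joint): fold of mixer a's flip tag in rad: 0 to 0.06 standing (cleared for use), 0.52 pushed down flat on the deck (out of use). A stiff hinge leaves it where it is pushed; straight down on its outer third, 2 to 5 N fold it
- mixer_b: one of three identical grey vortex mixers, about 2 kg, 170 x 120 mm, deck 70 high, loose in a ragged row from the robot's left (+y) to its right in changing order; any may be the soft one. Origin on the bench under it; x axis from its sloping knob panel (robot's side) to its back, y to its left. Head centre at x = 36 mm; tag hinge at x = -8 mm, 74 mm high
- head_b_top (a point): centre of the flat top of mixer b's round black rubber head, 54 mm across and 106 mm above the bench when free; moves with the head
- head_b (a joint): how far mixer b's head is pressed straight down, in m: 0 free, 0.012 on its stop. A spring lifts it again. All three begin to sink at about 1 N; a head then needs 0.2 to 1.1 N more per mm, the softest one less than half of what either other needs, so about 3 N against 6 N or more when 8 mm down
- tag_b_edge (a point): middle of the free edge of mixer b's flip tag: a dark plate with white paper faces, 50 wide x 50 long x 3 thick, hinged along the mixer's y axis just in front of the head, sloping up towards the knob panel. Standing: free edge 43 mm in front of the hinge and 99 mm above the bench; folded flat: 50 mm in front of it and 74 mm above the bench
- tag_b (a joint): fold of mixer b's flip tag in rad: 0 to 0.06 standing (cleared for use), 0.52 pushed down flat on the deck (out of use). A stiff hinge leaves it where it is pushed; straight down on its outer third, 2 to 5 N fold it
- mixer_c: one of three identical grey vortex mixers, about 2 kg, 170 x 120 mm, deck 70 high, loose in a ragged row from the robot's left (+y) to its right in changing order; any may be the soft one. Origin on the bench under it; x axis from its sloping knob panel (robot's side) to its back, y to its left. Head centre at x = 36 mm; tag hinge at x = -8 mm, 74 mm high
- head_c_top (a point): centre of the flat top of mixer c's round black rubber head, 54 mm across and 106 mm above the bench when free; moves with the head
- head_c (a joint): how far mixer c's head is pressed straight down, in m: 0 free, 0.012 on its stop. A spring lifts it again. All three begin to sink at about 1 N; a head then needs 0.2 to 1.1 N more per mm, the softest one less than half of what either other needs, so about 3 N against 6 N or more when 8 mm down
- tag_c_edge (a point): middle of the free edge of mixer c's flip tag: a dark plate with white paper faces, 50 wide x 50 long x 3 thick, hinged along the mixer's y axis just in front of the head, sloping up towards the knob panel. Standing: free edge 43 mm in front of the hinge and 99 mm above the bench; folded flat: 50 mm in front of it and 74 mm above the bench
- tag_c (a joint): fold of mixer c's flip tag in rad: 0 to 0.06 standing (cleared for use), 0.52 pushed down flat on the deck (out of use). A stiff hinge leaves it where it is pushed; straight down on its outer third, 2 to 5 N fold it
- rack: bystander: white test-tube rack with glass tubes, 166 x 88 mm, 133 high with the tubes; origin at the centre of its underside
- bottle: bystander: amber bottle, 62 across, 135 high; origin at the centre of its underside
- vial: bystander: small capped vial, 26 across, 55 high, standing between two mixers; origin at the centre of its underside
- beaker: bystander: small glass beaker, 44 across, 55 high, standing between two mixers; origin at the centre of its underside

How it is judged:
By the outcome, as a careful person would: the job done as asked, in the order asked, and still so for the second after the job is handed in, with the robot touching nothing.
It also fails if it takes over 54 s, if anything falls off the work surface, if the arm or the gripper's body presses on something with over 40 N, if the wrist force passes 120 N, or if a joint passes its speed limit or range.

ROBOT

A 6-joint arm with a two-finger parallel gripper is mounted at the origin on the work surface. World frame = base frame: x ahead of the robot, y to its left, z up, the work surface at z = 0. Lengths are in mm, angles in rad, forces in N, time in s.
With the tool pointing down it reaches from about 350 to 875 mm from the base axis. Payload 4.2 kg.
Tool frame: the origin (TCP) lies at the very end of the fingers, on their centre line; the grasp point (between the pads) lies 19 mm behind it (arm.tcp_to_grasp is the x of the grasp point in the tool frame, in mm); x points along the fingers, z is the direction in which the jaws open and shut, and the axes are right-handed (so a half turn about x gives the same grasp; the last joint's range is limited). The gripper opens to 85 mm and grips with 20 to 120 N. Pads are 22 mm wide; open, the fingers measure 114 mm over their backs; the gripper's body (76 mm by 85 mm) begins 54 mm behind the grasp point. The pads swing forward as they close: fully open they stand 13 mm farther back than shut.
Start: joints at [1.419, 0.385, 0.008, 0, -1.194, -0.259], TCP at [249.556, 572.993, 231.312] pointing down, gripper open.
Joint ranges: [-3.14, 3.14], [-1.21, 2.06], [-1.07, 1.41], [-3.16, 2.05], [-2.99, -0.16], [-3.1, 3.1]. Speed limits (rad/s): [2.79, 2.79, 3.14, 3.14, 3.14, 3.14].

INTERFACE

Orientations are given as a unit quaternion [x, y, z, w].
In Python, from bench import status, get_image, job, arm gives the robot as it stands.
- The arm moves only by the tool apply_moves, never from a script. Its argument "targets" is text: rows parted by semicolons, each of 5 numbers parted by spaces: the shift along the tool's x, y, z in mm, then the turn about the tool's x in degrees, then the gripper's target within -1 to 1 (shut at 1, half-way at 0, fully open at -1). In form: dx dy dz spin hand; .... A call has 1 to 10 rows; each row is the pose to reach, as a shift and turn from the pose commanded when the call began, along the tool's axes at that moment; what a row does not reach only later rows make up. A row lasts 1/12 s, in which the tool goes at most 41.7 mm and 7.16 degrees, less where a joint would pass 70% of its speed; a pose out of reach is approached as far as the arm can. A call with a gripper value outside its range is refused whole. The fingers move at their own pace and stop on an object; the grip force is fixed at half the most. Time passes only in rows, so rows that repeat a pose let the fingers close. It gives the time, the measured TCP pose, the force and the opening at its end, in the units of the state.
- status.read_state(): the state, without advancing time (a new reading comes with each control period).
- get_image(name): name is "side" or "top" or "wrist"; returns a dict with "img" (480x640x3 uint8, red, green, blue), "mtx" (3x3 intrinsics, pixels), "world_from_camera" (4x4, takes a point from camera to world coordinates). Camera axes: x right, y down, z forward; pixel columns grow to the right and rows downward; lengths in mm; the calibration is good to about 2 mm. A picture is of the moment at which its call begins. There is no depth.
- job.job_done(): hands the job in, once; it reports no verdict.
The state is a dict: "clock": time; "joints": joint angles; "joint_vel": joint speeds; "joint_efforts": joint torques, N m; "position": TCP position; "ee_rot": TCP orientation; "contact_force": force on the tool from outside, world axes, zero at the start; "wrist_torque": the same for the moment, N m; "gripper_width": finger opening in mm.
Only numpy, scipy, OpenCV 4.12 (cv2) and the standard library are available. Lean on these libraries where they do the work, as an engineer would, in place of code of your own. Each camera call takes 0.05 s, during which the arm holds its last target.

## Working session

There is one attempt and no reset: what is moved stays moved. The work goes in short steps, Python scripts to look and compute and a tool call to move; the robot and the scene stay as the last step left them, time stands still between calls to the robot, and variables do not carry over. Pictures are saved under pics/ and viewed, and the job is handed in when it is done.

Besides the shell and the picture viewer there is one more tool, called after "Call:" in YAML: its name, and indented under it one key for each argument. apply_moves: Moves the arm, as the interface text tells. Its arguments: {"type":"object","properties":{"targets":{"type":"string"}},"required":["targets"]}

```bash
mkdir -p pics; python3 - <<'E'
from bench import status,get_image,arm
import cv2,numpy as np
for n in("top","side"):
    d=get_image(n);cv2.imwrite(f"pics/{n}0.png",d["img"][:,:,::-1])
    print(n,d["mtx"].tolist(),np.round(d["world_from_camera"],4).tolist())
print(status.read_state())
print([a for a in dir(arm) if a[0]!='_'])
E
```

```text
top [[492.99055350878854, 0.0, 318.41956072787156], [0.0, 492.99055350878854, 238.81603553702465], [0.0, 0.0, 1.0]] [[0.0212, -0.9902, 0.1384, 381.5685], [-0.9997, -0.0221, -0.0055, -10.7676], [0.0086, -0.1382, -0.9904, 1349.304], [0.0, 0.0, 0.0, 1.0]]
side [[574.7164982302398, 0.0, 324.0657134089813], [0.0, 574.7164982302398, 243.92666349249387], [0.0, 0.0, 1.0]] [[0.726, -0.3787, 0.5741, -221.4877], [-0.6872, -0.4303, 0.5853, -809.0324], [0.0254, -0.8194, -0.5727, 876.0359], [0.0, 0.0, 0.0, 1.0]]
{'clock': 0.1, 'joints': array([ 1.41860552e+00,  3.85480131e-01,  6.77927809e-03, -3.97251999e-04,
       -1.19399573e+00, -2.58595596e-01]), 'joint_vel': array([ 0.00080837, -0.003026  ,  0.00439532,  0.00112879, -0.00124273,
        0.00145586]), 'joint_efforts': array([-4.38440602e-04, -3.93317807e+01,  1.88932478e+01,  4.19797406e+00,
       -2.55128522e-03,  1.88037916e-06]), 'position': array([249.37196548, 572.54124838, 230.3428555 ]), 'ee_rot': array([-0.59094838, -0.38705848,  0.59204082, -0.38788325]), 'contact_force': array([-0.49615336,  0.4239471 ,  0.51244244]), 'wrist_torque': array([-0.02808518,  0.02172927,  0.00167855]), 'gripper_width': 85.70500812467537}
['IKError', 'tcp_to_grasp']
```

View pics/top0.png

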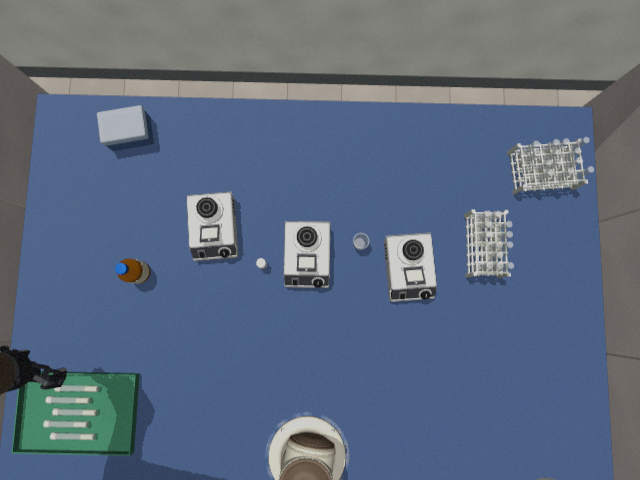

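View pics/side0.png

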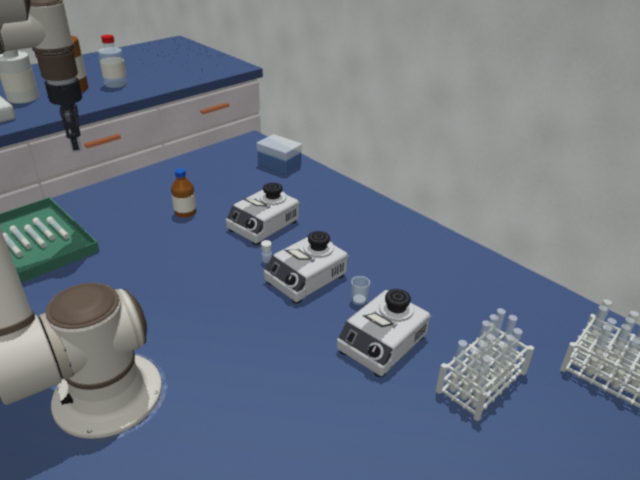

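```bash
cat > h.py <<'E'
import numpy as np,cv2
from bench import status,get_image
def ray(d,u,v,z):
    M=d["world_from_camera"];r=M[:3,:3]@np.linalg.inv(d["mtx"])@[u,v,1];o=M[:3,3]
    return o+r*(z-o[2])/r[2]
def proj(d,p):
    M=np.linalg.inv(d["world_from_camera"]);q=d["mtx"]@(M[:3,:3]@p+M[:3,3]);return q[:2]/q[2]
E
python3 - <<'E'
import cv2
im=cv2.imread("pics/top0.png")
cv2.imwrite("pics/topz.png",cv2.resize(im[185:310,180:445],None,fx=3,fy=3,interpolation=cv2.INTER_CUBIC))
im=cv2.imread("pics/side0.png")
cv2.imwrite("pics/sidez.png",cv2.resize(im[175:375,220:435],None,fx=3,fy=3,interpolation=cv2.INTER_CUBIC)[:600])
E
```

```text
(no output)
```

View pics/topz.png

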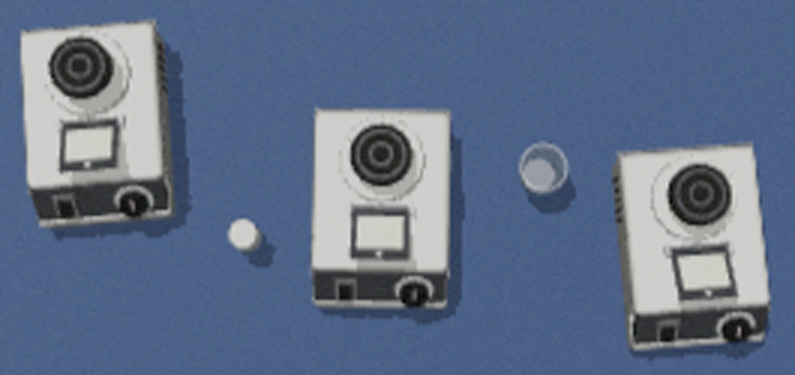

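View pics/sidez.png

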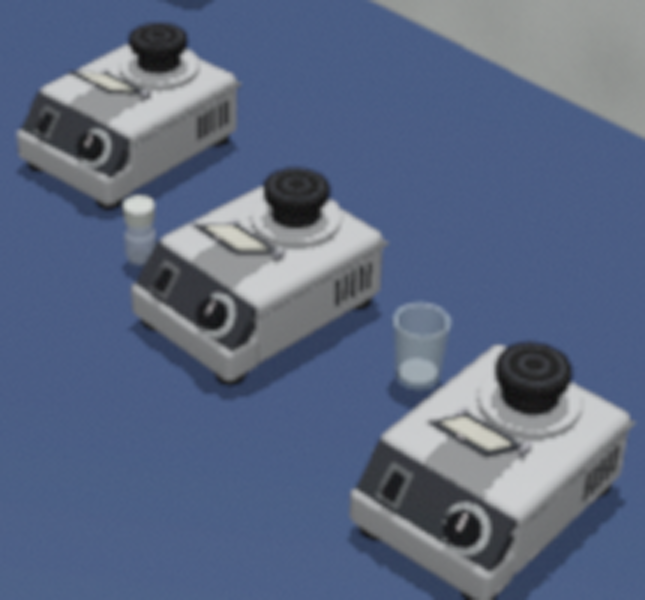

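The top view shows the three heads at about px (207,207), (307,237) and (413,250), with their tags below them. I'll turn these into world positions from both views.

```bash
python3 - <<'E'
from h import *
d=get_image("top");s=get_image("side")
for h,e,sh in zip([(80,67),(381,155),(699,194)],[(88,169),(379,256),(708,295)],[(158,39),(297,184),(534,363)]):
    H=ray(d,180+h[0]/3,185+h[1]/3,106);E_=ray(d,180+e[0]/3,185+e[1]/3,99);S=ray(s,220+sh[0]/3,175+sh[1]/3,106)
    v=H-E_; print(H.round(1),S.round(1),E_.round(1),"len",np.hypot(*v[:2]).round(1),"yaw",np.degrees(np.arctan2(v[1],v[0])).round(1))
from scipy.spatial.transform import Rotation as R
print(R.from_quat(status.read_state()["ee_rot"]).as_matrix().round(3))
E
```

```text
[630.4 270.5 106. ] [627.5 261.8 106. ] [543.5 260.7  99. ] len 87.4 yaw 6.5
[560.2  11.5 106. ] [563.1   8.9 106. ] [474.8  11.2  99. ] len 85.3 yaw 0.2
[ 532.8 -258.8  106. ] [ 536.  -261.3  106. ] [ 448.  -267.3   99. ] len 85.3 yaw 5.7
[[-0.     0.917 -0.399]
 [-0.001 -0.399 -0.917]
 [-1.     0.     0.001]]
```

Call:
apply_moves:
  targets: "0 200 54 0 1;0 200 54 0 1;0 200 54 0 1;0 200 54 0 1;0 200 54 0 1;0 470 128 0 1;0 470 128 0 1;0 470 128 0 1;0 470 128 0 1;0 470 128 0 1"

```text
clock: 1.03
position: [574.8, 311.3, 231.2]
ee_rot: [-0.591, -0.388, 0.592, -0.388]
contact_force: [1.0, 1.1, 0.9]
gripper_width: 0.0
```

```bash
python3 - <<'E'
from h import *
from scipy.spatial.transform import Rotation as R
d=get_image("wrist");cv2.imwrite("pics/w1.png",d["img"][:,:,::-1])
s=status.read_state();print(s["clock"],s["position"],s["contact_force"],s["gripper_width"]);print(R.from_quat(s["ee_rot"]).as_matrix().round(3))
print(proj(d,np.array([630.4,270.5,106])),proj(d,s["position"]))
E
```

```text
1.0833 [579.71174942 306.49582698 230.63495784] [3.63519837 0.32342825 1.85726408] -0.11283350949931698
[[ 0.001  0.914 -0.405]
 [-0.002 -0.405 -0.914]
 [-1.     0.002  0.002]]
[350.65432416 131.63470108] [334.07447793 296.64770242]
```

View pics/w1.png

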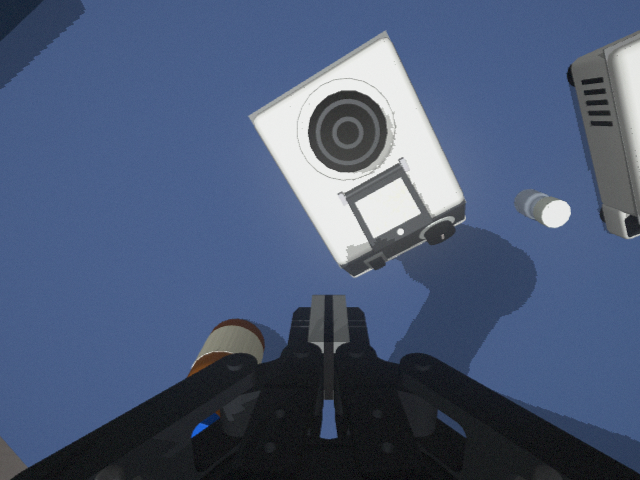

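The head in the wrist view, at (347,132), matches the projected top estimate of (351,132).

Call:
apply_moves:
  targets: "0 60 15 0 1;0 60 15 0 1;0 60 15 0 1;0 60 15 0 1"

```text
clock: 1.42
position: [623.1, 274.1, 230.4]
ee_rot: [-0.591, -0.387, 0.592, -0.387]
contact_force: [-0.5, 0.6, -0.3]
gripper_width: 0.0
```

```bash
python3 - <<'E'
from h import *
from scipy.spatial.transform import Rotation as R
d=get_image("wrist");cv2.imwrite("pics/w2.png",d["img"][:,:,::-1])
s=status.read_state();print(s["clock"],s["position"],s["contact_force"]);
H=np.array([630.4,270.5,106]);print(proj(d,H),ray(d,320,240,106))
Rm=R.from_quat(s["ee_rot"]).as_matrix();print(Rm.T@(H-s["position"]))
E
```

```text
1.4667 [622.38636423 274.95025883 230.65573926] [ 0.36644335  0.00181211 -0.00939143]
[328.34160001 217.05757611] [616.99847727 283.01663588 106.        ]
[124.64811095   9.23713762   0.77473647]
```

View pics/w2.png

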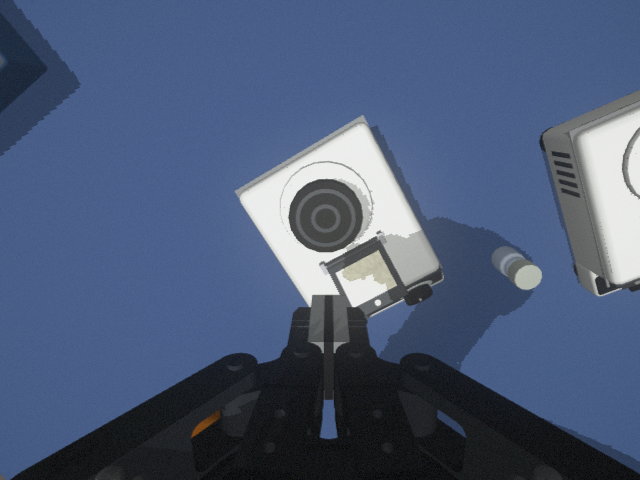

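Call:
apply_moves:
  targets: "0 9 0 0 1;40 9 0 0 1;80 9 0 0 1;110 9 0 0 1;115 9 0 0 1;115 9 0 0 1;115 9 0 0 1;115 9 0 0 1"

```text
clock: 2.13
position: [632.4, 272.9, 119.6]
ee_rot: [0.593, 0.388, -0.589, 0.388]
contact_force: [-0.3, -0.6, 0.1]
gripper_width: 0.0
```

```bash
cat > st.py <<'E'
from h import *
s=status.read_state();print(round(s["clock"],2),s["position"].round(2),s["contact_force"].round(2),s["wrist_torque"].round(2))
E
python3 st.py
```

```text
2.13 [632.44 272.88 119.58] [-0.25 -0.55  0.07] [ 0.01  0.06 -0.02]
```

Call:
apply_moves:
  targets: "5 0 0 0 1;7 0 0 0 1;7 0 0 0 1;7 0 0 0 1;7 0 0 0 1"

```text
clock: 2.55
position: [631.0, 271.6, 109.7]
ee_rot: [0.592, 0.387, -0.591, 0.388]
contact_force: [0.6, 0.0, 0.4]
gripper_width: -0.2
```

```bash
python3 st.py
```

```text
2.55 [630.98 271.58 109.66] [0.56 0.02 0.4 ] [-0.03 -0.03  0.01]
```

Call:
apply_moves:
  targets: "4 0 0 0 1;8 0 0 0 1;8 0 0 0 1;8 0 0 0 1;8 0 0 0 1;8 0 0 0 1"

```text
clock: 3.05
position: [631.5, 271.9, 102.3]
ee_rot: [0.592, 0.387, -0.591, 0.388]
contact_force: [-0.2, -0.4, 5.0]
gripper_width: -0.4
```

```bash
python3 st.py
```

```text
3.05 [631.48 271.88 102.27] [-0.2  -0.37  4.99] [ 0.   -0.11  0.03]
```

Call:
apply_moves:
  targets: "2 0 0 0 1;5 0 0 0 1;5 0 0 0 1;5 0 0 0 1;5 0 0 0 1;5 0 0 0 1;5 0 0 0 1"

```text
clock: 3.63
position: [631.5, 271.9, 98.2]
ee_rot: [0.592, 0.387, -0.591, 0.388]
contact_force: [-1.8, 0.0, 9.5]
gripper_width: 0.2
```

```bash
python3 st.py
```

```text
3.63 [631.51 271.88  98.19] [-1.82  0.03  9.54] [-0.01  0.4  -0.04]
```

Call:
apply_moves:
  targets: "1 0 0 0 1;2 0 0 0 1;2 0 0 0 1;2 0 0 0 1;2 0 0 0 1"

```text
clock: 4.05
position: [631.5, 271.9, 96.7]
ee_rot: [0.592, 0.387, -0.59, 0.388]
contact_force: [-4.0, -0.6, 9.8]
gripper_width: -0.1
```

```bash
python3 st.py
```

```text
4.05 [631.53 271.89  96.66] [-3.98 -0.62  9.82] [-0.12  0.59 -0.01]
```

The left mixer is stiff, about 9.7 N at 9 mm. I'll lift off and go to the middle one.

Call:
apply_moves:
  targets: "-5 0 0 0 1;-15 0 0 0 1;-50 0 0 0 1;-80 10 60 0 1;-80 40 268 0 1;-80 40 268 0 1;-80 40 268 0 1;-80 40 268 0 1;-80 40 268 0 1;-80 40 268 0 1"

```text
clock: 4.88
position: [557.8, 6.8, 173.7]
ee_rot: [-0.591, -0.387, 0.593, -0.386]
contact_force: [-0.3, -0.3, -0.6]
gripper_width: 0.1
```

Call:
apply_moves:
  targets: "0 0 0 0 1;0 0 0 0 1;0 0 0 0 1;0 0 0 0 1"

```text
clock: 5.22
position: [560.5, 10.7, 173.8]
ee_rot: [-0.591, -0.388, 0.592, -0.388]
contact_force: [0.3, 0.0, 0.1]
gripper_width: 0.2
```

```bash
python3 st.py;  python3 - <<'E'
from h import *
from scipy.spatial.transform import Rotation as R
d=get_image("wrist");cv2.imwrite("pics/w3.png",d["img"][:,:,::-1])
s=status.read_state()
H=np.array([560.2,11.5,106]);print(proj(d,H))
Rm=R.from_quat(s["ee_rot"]).as_matrix();print(Rm.T@(H-s["position"]))
E
```

```text
5.22 [560.51  10.7  173.82] [0.29 0.02 0.07] [0.04 0.06 0.02]
[326.96022108 255.9629843 ]
[67.80356155 -0.55478837 -0.42826191]
```

View pics/w3.png

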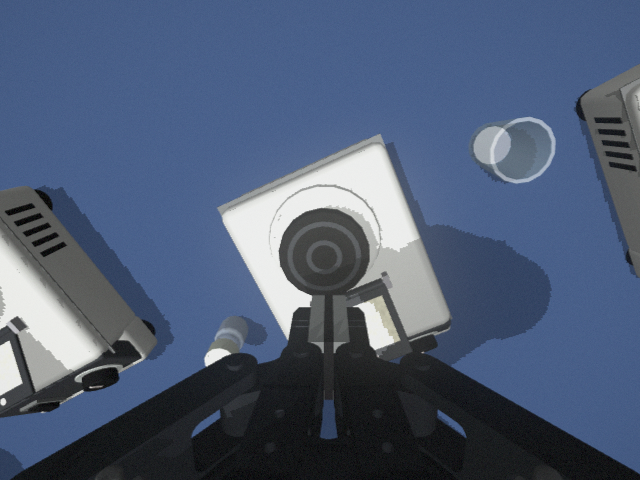

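The head is at (324,257) in the wrist view, as predicted, so I'm pressing the middle one.

Call:
apply_moves:
  targets: "30 0 0 0 1;55 0 0 0 1;62 0 0 0 1;64 0 0 0 1;68 0 0 0 1;72 0 0 0 1;72 0 0 0 1;72 0 0 0 1;72 0 0 0 1;72 0 0 0 1"

```text
clock: 6.1
position: [561.6, 10.3, 103.5]
ee_rot: [0.593, 0.387, -0.59, 0.388]
contact_force: [0.2, 2.5, 3.7]
gripper_width: 0.0
```

Call:
apply_moves:
  targets: "2 0 0 0 1;4 0 0 0 1;5 0 0 0 1;5 0 0 0 1;5 0 0 0 1;5 0 0 0 1;5 0 0 0 1"

```text
clock: 6.68
position: [561.6, 10.3, 98.4]
ee_rot: [0.592, 0.387, -0.59, 0.388]
contact_force: [0.9, 2.8, 6.8]
gripper_width: -0.1
```

```bash
python3 st.py
```

```text
6.68 [561.61  10.29  98.39] [0.89 2.81 6.78] [ 0.84 -0.03 -0.01]
```

Call:
apply_moves:
  targets: "1 0 0 0 1;2 0 0 0 1;2 0 0 0 1;2 0 0 0 1;2 0 0 0 1"

```text
clock: 7.1
position: [561.6, 10.3, 96.6]
ee_rot: [0.592, 0.387, -0.59, 0.388]
contact_force: [-0.1, 2.9, 8.7]
gripper_width: 0.0
```

Call:
apply_moves:
  targets: "-5 0 0 0 1;-15 0 0 0 1;-50 0 0 0 1;-80 20 60 0 1;-80 81 258 0 1;-80 81 258 0 1;-80 81 258 0 1;-80 81 258 0 1;-80 81 258 0 1;-80 81 258 0 1"

```text
clock: 7.93
position: [529.5, -262.4, 174.8]
ee_rot: [-0.591, -0.387, 0.593, -0.386]
contact_force: [0.9, 0.9, 0.4]
gripper_width: 0.0
```

Call:
apply_moves:
  targets: "0 0 0 0 1;0 0 0 0 1;0 0 0 0 1;0 0 0 0 1"

```text
clock: 8.27
position: [531.3, -258.1, 174.9]
ee_rot: [-0.591, -0.388, 0.592, -0.387]
contact_force: [-0.5, -0.6, 0.3]
gripper_width: 0.4
```

```bash
python3 st.py;  python3 - <<'E'
from h import *
from scipy.spatial.transform import Rotation as R
d=get_image("wrist");cv2.imwrite("pics/w4.png",d["img"][:,:,::-1])
s=status.read_state()
H=np.array([532.8,-258.8,106]);print(proj(d,H))
Rm=R.from_quat(s["ee_rot"]).as_matrix();print(Rm.T@(H-s["position"]))
E
```

```text
8.27 [ 531.3  -258.12  174.91] [-0.47 -0.57  0.26] [ 0.02 -0.01 -0.05]
[328.04779912 251.61741032]
[69.08687789  1.55317968  0.30072863]
```

View pics/w4.png

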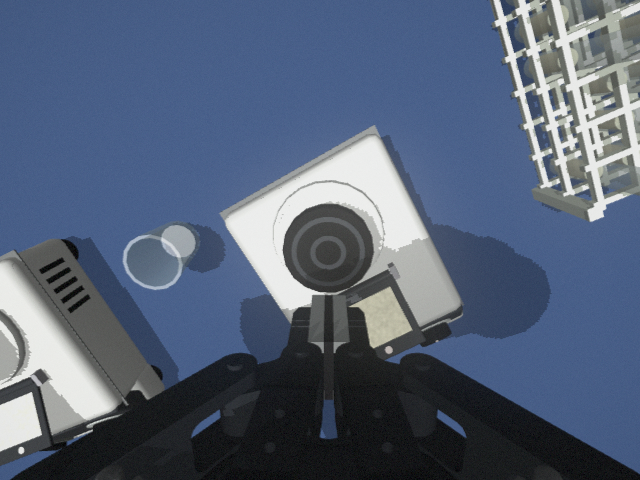

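The right head is at (328,252), exactly as predicted. Pressing it now.

Call:
apply_moves:
  targets: "30 1 0 0 1;56 1 0 0 1;63 1 0 0 1;65 1 0 0 1;69 1 0 0 1;73 1 0 0 1;73 1 0 0 1;73 1 0 0 1;73 1 0 0 1;73 1 0 0 1"

```text
clock: 9.15
position: [533.5, -259.5, 103.4]
ee_rot: [0.592, 0.387, -0.591, 0.388]
contact_force: [0.6, 1.2, 1.8]
gripper_width: 0.2
```

Call:
apply_moves:
  targets: "2 0 0 0 1;4 0 0 0 1;4 0 0 0 1;4 0 0 0 1;4 0 0 0 1;4 0 0 0 1;4 0 0 0 1"

```text
clock: 9.73
position: [533.1, -259.6, 98.6]
ee_rot: [0.592, 0.387, -0.591, 0.388]
contact_force: [3.0, 0.1, 2.1]
gripper_width: 0.3
```

```bash
python3 st.py
```

```text
9.73 [ 533.11 -259.59   98.59] [3.04 0.14 2.06] [ 0.01 -0.73  0.03]
```

It is clearly soft. I'll press it a little further, lift off, and back away to look at its tag.

Call:
apply_moves:
  targets: "1 0 0 0 1;2 0 0 0 1;2 0 0 0 1;2 0 0 0 1;2 0 0 0 1"

```text
clock: 10.15
position: [533.0, -259.5, 96.5]
ee_rot: [0.592, 0.387, -0.591, 0.388]
contact_force: [2.1, -0.1, 3.4]
gripper_width: 0.3
```

```bash
python3 st.py
```

```text
10.15 [ 533.02 -259.54   96.52] [ 2.06 -0.1   3.43] [-0.17 -0.93  0.01]
```

Call:
apply_moves:
  targets: "-5 0 0 0 1;-15 0 0 0 1;-50 0 0 0 1;-80 -20 0 0 1;-80 -130 30 0 1;-80 -130 30 0 1;-80 -130 30 0 1;-80 -130 30 0 1;-80 -130 30 0 1;-80 -130 30 0 1"

```text
clock: 10.98
position: [401.1, -235.0, 176.5]
ee_rot: [-0.591, -0.388, 0.592, -0.387]
contact_force: [1.0, -0.2, 0.1]
gripper_width: -0.1
```

```bash
python3 st.py;  python3 - <<'E'
from h import *
d=get_image("wrist");cv2.imwrite("pics/w5.png",d["img"][:,:,::-1])
np.savez("w5.npz",**{k:d[k] for k in("mtx","world_from_camera")})
print(proj(d,np.array([532.8,-258.8,106])),proj(d,np.array([448,-267.3,99])))
E
```

```text
10.98 [ 401.12 -234.95  176.53] [ 1.02 -0.15  0.07] [ 0.01 -0.06  0.  ]
[264.95341108   1.41063055] [347.45817632 155.78234495]
```

View pics/w5.png

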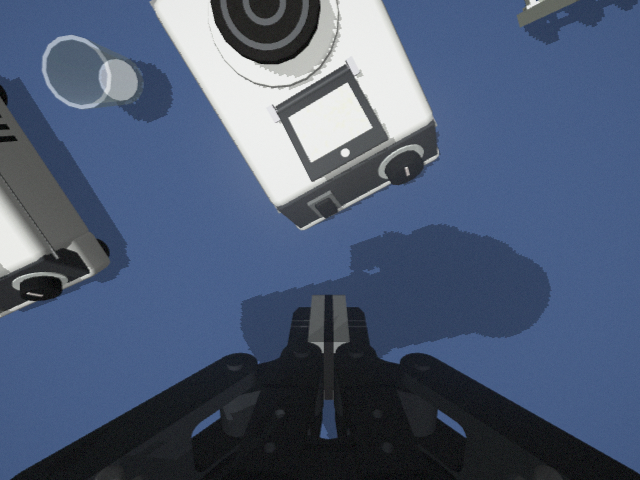

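The tag's free edge is centred at about (350,158), and the prediction was (347,156). I'm moving over its outer third and going down.

Call:
apply_moves:
  targets: "0 30 5 0 1;0 59 9 0 1;0 59 9 0 1;30 59 9 0 1;55 59 9 0 1;68 59 9 0 1;68 59 9 0 1;68 59 9 0 1;68 59 9 0 1"

```text
clock: 11.78
position: [453.1, -267.1, 109.0]
ee_rot: [0.592, 0.387, -0.591, 0.388]
contact_force: [0.2, -0.8, 1.0]
gripper_width: 0.2
```

```bash
python3 st.py
```

```text
11.78 [ 453.1  -267.06  108.97] [ 0.23 -0.75  0.99] [-0.02 -0.05  0.05]
```

Call:
apply_moves:
  targets: "5 -1 0 0 1;9 -1 0 0 1;13 -1 0 0 1;17 -1 0 0 1;21 -1 0 0 1;25 -1 0 0 1;28 -1 0 0 1;30 -1 0 0 1;30 -1 0 0 1"

```text
clock: 12.53
position: [450.9, -266.3, 77.7]
ee_rot: [-0.591, -0.388, 0.592, -0.387]
contact_force: [-0.3, 0.1, 0.0]
gripper_width: -0.2
```

```bash
python3 st.py
```

```text
12.53 [ 450.95 -266.3    77.73] [-0.26  0.07  0.04] [ 0.02 -0.05  0.02]
```

Call:
apply_moves:
  targets: "1 0 0 0 1;2 0 0 0 1;2 0 0 0 1;3 0 0 0 1;3 0 0 0 1;3 0 0 0 1"

```text
clock: 13.03
position: [451.3, -266.4, 75.6]
ee_rot: [0.592, 0.387, -0.591, 0.388]
contact_force: [-1.0, -0.2, 1.9]
gripper_width: 0.2
```

Call:
apply_moves:
  targets: "1 0 0 0 1;2 0 0 0 1;2 0 0 0 1;2 0 0 0 1"

```text
clock: 13.37
position: [451.3, -266.5, 75.1]
ee_rot: [0.591, 0.387, -0.591, 0.388]
contact_force: [-3.1, 1.3, 12.5]
gripper_width: -0.1
```

The force rose to 12.5 N at z = 75, so the tag is on its stop. I'll lift and check.

Call:
apply_moves:
  targets: "-10 0 0 0 1;-40 0 0 0 1;-80 0 0 0 1;-110 -20 -5 0 1;-110 -60 -10 0 1;-110 -60 -10 0 1;-110 -60 -10 0 1;-110 -60 -10 0 1"

```text
clock: 14.03
position: [400.2, -233.3, 183.7]
ee_rot: [0.592, 0.387, -0.591, 0.388]
contact_force: [0.1, -1.0, -0.5]
gripper_width: -0.2
```

```bash
python3 st.py;  python3 - <<'E'
from h import *
for n in("wrist","top","side"):
    d=get_image(n);cv2.imwrite(f"pics/{n}6.png",d["img"][:,:,::-1])
    if n=="wrist":
        print(proj(d,np.array([448,-267.3,99])),proj(d,np.array([439.5,-268,74])))
a=cv2.imread("pics/top0.png");b=cv2.imread("pics/top6.png")
z=lambda i:cv2.resize(i[185:310,180:445],None,fx=2.4,fy=2.4,interpolation=cv2.INTER_CUBIC)
s=cv2.imread("pics/side6.png")
cv2.imwrite("pics/cmp.png",np.vstack([z(a),z(b)]))
cv2.imwrite("pics/side6z.png",cv2.resize(s[175:375,220:435],None,fx=3,fy=3,interpolation=cv2.INTER_CUBIC))
E
```

```text
14.03 [ 400.19 -233.32  183.72] [ 0.07 -1.04 -0.54] [-0.03 -0.09 -0.  ]
[349.01440995 152.22884013] [353.01421091 160.66564563]
```

View pics/wrist6.png

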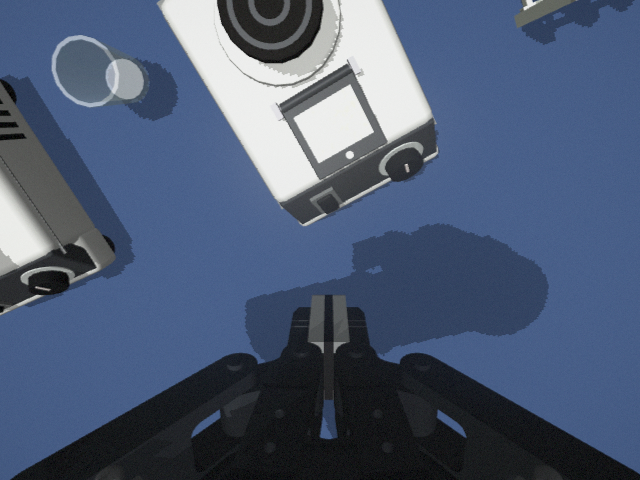

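View pics/cmp.png

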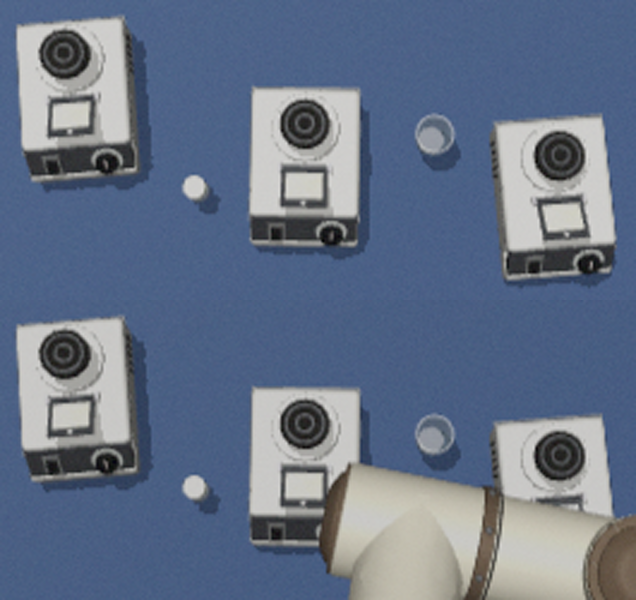

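View pics/side6z.png

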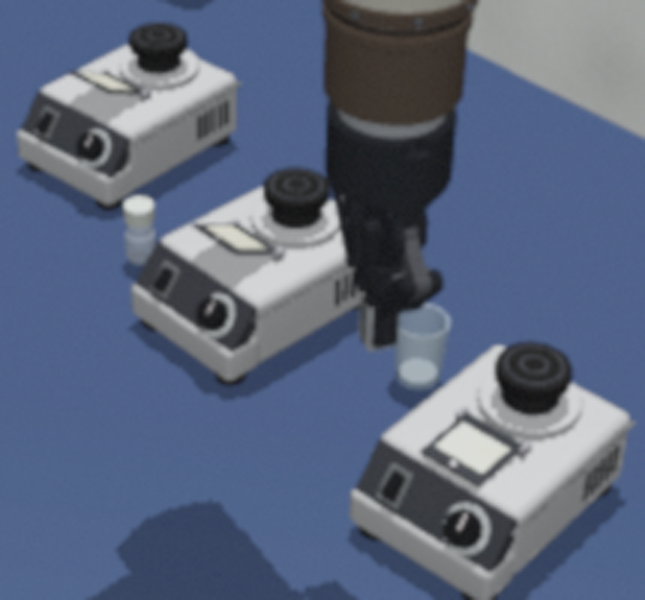

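The wrist and side views show the right tag flat on its deck, with its shadow gone. The other two tags are standing, and nothing has moved. The arm is clear, so I'm handing in.

```bash
python3 -c "
from bench import job;print(job.job_done())"
```

```text
the job is handed in; nothing more can be done
None
```

The right-hand mixer has the weak spring, and I pushed its tag down flat. I pressed the three heads in order from left to right, each about 9.4 mm down, and released each one. I handed the job in at about 14 s.

| Mixer | Force at about 8 mm | Force at about 9.4 mm |
|---|---|---|
| Left | 9.5 N | 9.8 N |
| Middle | 6.8 N | 8.7 N |
| Right | 2.1 N | 3.4 N |

- **Tag:** The push ended on the stop, with the fingertips at z = 75 mm and 12.5 N. The wrist and side views afterwards show the right tag flat.
- **Everything else:** The left and middle tags are still standing, the heads are back up, and the mixers, vial and beaker look unmoved. I did not recheck the bottle or the rack with a before-and-after comparison, but the arm never worked near them. In the final top view the arm hid part of the right mixer, so I checked that one in the wrist and side views.
- **Disagreements:** The side camera put the left head about 9 mm off in y from the top camera. The wrist camera agreed with the top camera, so I used the top camera's position. While pressing I also saw sideways forces of up to 4 N, but the pictures show no shift from them.

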